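Regrasp an aluminium blank and slide it into a narrow vise

ROBOT

A 6-joint arm with a two-finger parallel gripper is mounted at the origin on the work surface. World frame = base frame: x ahead of the robot, y to its left, z up, the work surface at z = 0. Lengths are in m, angles in degrees, forces in N, time in s.
With the tool pointing down it reaches from about 0.35 to 0.875 m from the base axis. Payload 4.2 kg.
Tool frame: the origin (TCP) lies at the very end of the fingers, on their centre line; the grasp point (between the pads) lies 19 mm behind it; z points along the fingers, y is the line along which they close (so a half turn about z gives the same grasp; the last joint's range is limited). The gripper opens to 87 mm and grips with 3 to 60 N. Pads are 19 mm wide; open, the fingers measure 117 mm over their backs; the gripper's body (75 mm by 190 mm) begins 51 mm behind the grasp point.
Start: joints at [-49.584, 22.042, 0.453, 0, -68.411, -14.817], TCP at [0.27, -0.564, 0.223] pointing down, gripper open.
Joint ranges: [-179.83, 179.83], [-69.29, 118.12], [-61.27, 80.66], [-181.25, 117.63], [-171.15, -9.14], [-177.46, 177.46]. Speed limits (degrees/s): [159.86, 159.86, 180, 180, 180, 180].

INTERFACE

Orientations are given as a 3x3 rotation matrix whose columns are the frame's x, y, z axes.
In Python, from station import r gives the robot as it stands.
- The arm moves only by the tool jog_arm, never from a script. Its argument "plan" is text: rows parted by semicolons, each of 7 numbers parted by spaces: the shift along the tool's x, y, z normalised to -1 to 1, where 1 is 0.025 m, then the turn, a rotation vector about the tool's x, y, z normalised to -1 to 1, where 1 is 8 degrees, then the closure, from -1 (fully open) to 1 (shut). A call has exactly 10 rows; each row shifts and turns the commanded pose from where the row before left it, along the tool's axes as they then stand; what a row does not reach is not made up. A row lasts 1/10 s, in which the tool goes at most 50 mm and 8.59 degrees, less where a joint would pass 70% of its speed; a pose out of reach is approached as far as the arm can. A call with a number of a shift or a turn outside -1 to 1 is refused whole. A call with a gripper value outside its range is refused whole. The fingers move at their own pace and stop on an object; the grip force is fixed at half the most. Time passes only in rows, so rows that do not move let the fingers close, or fill a call up. It gives the time, the measured TCP pose, the force, the opening and the grip force at its end, in the units of the state.
- r.sense(): the state, without advancing time (a new reading comes with each control period).
- r.capture(name): name is "scene" or "top" or "wrist"; returns (picture, depth): 480x640x3 uint8, red, green, blue; 480x640 float32, m along the optical axis (not along the pixel's ray), 0 where there is no reading.
- r.get_calibration(name): a dict with "mtx" (3x3 intrinsics, pixels), "extrinsics" (4x4, takes a point from camera to world coordinates). Camera axes: x right, y up, looking along -z (the intrinsics and any distortion apply to the point x, -y, -z); pixel columns grow to the right and rows downward; lengths in m; the calibration is good to about 2 mm. The wrist camera is an equidistant fisheye: a pixel r from the principal point sees the ray r / f radians off the axis. A picture is of the moment at which its call begins: read the wrist's pose just before it. get_calibration takes no time and is no camera call; for the wrist camera it gives the pose at the moment of the call.
- r.finish_job(): hands the job in; it is judged then, once.
The state is a dict: "time_s": time; "joints": joint angles; "joint_velocities": joint speeds; "effort": joint torques, N m; "tcp_pos": TCP position; "ee_rot": TCP orientation; "wrist_force": force on the tool from outside, world axes, zero at the start; "moment": the same for the moment, N m; "gripper_width": opening from 0.0 (shut) to 1.0 (fully open); "gripper_force": force on a finger pad.
Only numpy, scipy, OpenCV 4.12 (cv2) and the standard library are available. Lean on these libraries where they do the work, as an engineer would, in place of code of your own. Each camera call takes 0.05 s, during which the arm holds its last target. There are 200 camera calls.

TASK

Pick up the flat aluminium blank from the bench, lean it lengthwise on the sloping rest with its lower end down on the toe lip and let go, then take it again by its upper end and hold it upright. Slide it gently, end first, down between the vise's jaws until it stands fully home on the bed at about the middle of the jaws, and let go. The jaw carriage may stand anywhere along its slide, so find the gap by feel or by eye; leave everything else on the bench where it is.

Things in the scene. Friction and masses are not known exactly. Their poses are not given: they have to be found in the camera images.
- blank: Plain flat aluminium slab, 120 x 50 x 8 mm, 0.13 kg, at first lying flat on the bench. Origin at its centre; x along the 120 mm, y along the 50 mm, z through the 8 mm. Both ends and both faces are alike; either may be used.
- rest: Fixed grey rest, foot 86 x 70 mm, 70 mm high: a flat 34 mm wide face sloping at 45 degrees, rising 70 mm (along the slope) towards the rest's own +x, with a toe lip at its low end. Origin on the bench under it; z up. A blank laid lengthwise up the face, lower end on the lip, overhangs 8 mm at each side and 50 mm at the top, with room beneath the overhang for a finger.
- rest_toe (a point): Toe corner on the rest where the sloping face and the lip meet, mid-width; at (-42, 0, 16) mm in the rest's frame. The lip is square to the face and stands 11 mm proud of it.
- rest_seat (a point): Point in the air over the rest's face where the centre of the blank comes to lie when it leans properly (60 mm up the slope from the toe, 4 mm off the face); at (-2.4, 0, 61.3) mm in the rest's frame.
- vise: Fixed cross-slide vise, base 165 x 100 mm. Origin on the bench under its middle; z up; y along the jaws, x across them (tommy bar at -x). A stiff carriage with both jaws slides along x; it stands anywhere up to 12 mm either way from the middle, which is not reported. It takes about 18 N to shift. Jaws: 30 mm thick in x, 84 mm long in y, tops 80 mm above the bench.
- vise_mid (a point): Middle of the vise's fixed base, at bed height, 35 mm over its origin; the gap lies over it only when the carriage is central. The gap mid-way between the jaws is 10.5 mm wide in x, 45 mm deep from the jaw tops to the bed, with 3 mm lead-in chamfers. The jaws' outer faces are flat and upright, 35 mm from the gap's middle; beyond the +x one nothing is higher than 35 mm.
- steel_block: Bystander: steel block 70 x 45 x 20 mm, shorter and thicker than the blank. Origin under its middle.
- screwdriver: Bystander: screwdriver lying on the bench.
- hammer: Bystander: hammer lying on the bench.
- socket: Bystander: steel socket, a tube 32 mm across, 35 mm high.
- jar: Bystander: closed glass jar, 66 mm across, 75 mm high.
- tin: Bystander: tin can, 74 mm across, 85 mm high.
- spanner: Bystander: spanner lying on the bench.
Mind the look-alikes: they are no part of the job. What is shaped like the vise but red is not meant.

How it is judged:
By the outcome, as a careful person would: the job done as asked, in the order asked, and still so for the second after the job is handed in, with the robot touching nothing.
It also fails if it takes over 72 s, if anything falls off the work surface, if the arm or the gripper's body presses on something with over 40 N, if the wrist force passes 120 N, or if a joint passes its speed limit or range.

## Working session

There is one attempt and no reset: what is moved stays moved. The work goes in short steps, Python scripts to look and compute and a tool call to move; the robot and the scene stay as the last step left them, time stands still between calls to the robot, and variables do not carry over. Pictures are saved under pics/ and viewed, at most 10 in all, crops included, and the job is handed in when it is done.

Besides the shell and the picture viewer there is one more tool, called after "Request:" as name(argument=value, ...), one argument or row to a line, values as JSON. jog_arm: Moves the arm, as the interface text tells. Scaled input: -1 to 1 covers 0.025 m each way for a shift and 8 degrees each way for a turn. Its arguments: {"type":"object","properties":{"plan":{"type":"string"}},"required":["plan"]}

```bash
ls; mkdir -p pics; cat > h.py <<'E'
import numpy as np, cv2
from station import r
def snap(name,fn=None):
    cal=r.get_calibration(name); im,d=r.capture(name)
    if fn: cv2.imwrite('pics/'+fn,im[:,:,::-1])
    np.savez('pics/%s.npz'%name,im=im,d=d,K=cal['mtx'],T=cal['extrinsics'])
    return im,d,cal
def cloud(name):
    z=np.load('pics/%s.npz'%name); d=z['d'];K=z['K'];T=z['T']
    v,u=np.mgrid[:480,:640]
    x=(u-K[0,2])/K[0,0]*d; y=(v-K[1,2])/K[1,1]*d
    P=np.stack([x,-y,-d,np.ones_like(d)],-1)@T.T
    P=P[...,:3]; P[d==0]=np.nan
    return P,z['im']
E
python3 - <<'E'
from h import *
im,_,c=snap('top','top0.png'); print(c)
im,_,c=snap('scene','scene0.png'); print(c['extrinsics'])
print(r.sense())
E
```

```text
pics
{'mtx': array([[522.12420748,   0.        , 317.77911373],
       [  0.        , 522.12420748, 246.18432948],
       [  0.        ,   0.        ,   1.        ]]), 'extrinsics': array([[-0.01521358,  0.98998522, -0.14034889,  0.34334885],
       [-0.99984243, -0.01634637, -0.00692195, -0.08434694],
       [-0.00914683,  0.14022146,  0.99007791,  1.35807923],
       [ 0.        ,  0.        ,  0.        ,  1.        ]])}
[[ 0.50018689 -0.69701612  0.51379141  1.09299459]
 [ 0.86591557  0.40137882 -0.29847154 -0.37904257]
 [ 0.00181448  0.59419153  0.80432153  0.93979234]
 [ 0.          0.          0.          1.        ]]
{'time_s': 0.1, 'joints': array([-4.95833283e+01,  2.20876116e+01,  3.88616850e-01, -2.35488231e-02,
       -6.84115887e+01, -1.48173553e+01]), 'joint_velocities': array([-0.13546998, -0.12551262,  0.15148439,  0.07912068,  0.01883773,
        0.00042392]), 'effort': array([-5.26927852e-04, -3.91690493e+01,  1.87935054e+01,  4.23188701e+00,
        1.34312062e-02, -8.98910889e-05]), 'tcp_pos': array([ 0.26983638, -0.56316421,  0.22156723]), 'ee_rot': array([[-9.01903111e-01, -4.31937329e-01, -9.60341646e-04],
       [-4.31938378e-01,  9.01901485e-01,  1.71719499e-03],
       [ 1.24412938e-04,  1.96355192e-03, -9.99998064e-01]]), 'wrist_force': array([-0.2977691 , -0.03339867, -0.56727201]), 'moment': array([-0.02875982,  0.02787721,  0.05377115]), 'gripper_force': 0.0, 'gripper_width': 1.000451159800077}
```

View pics/top0.png

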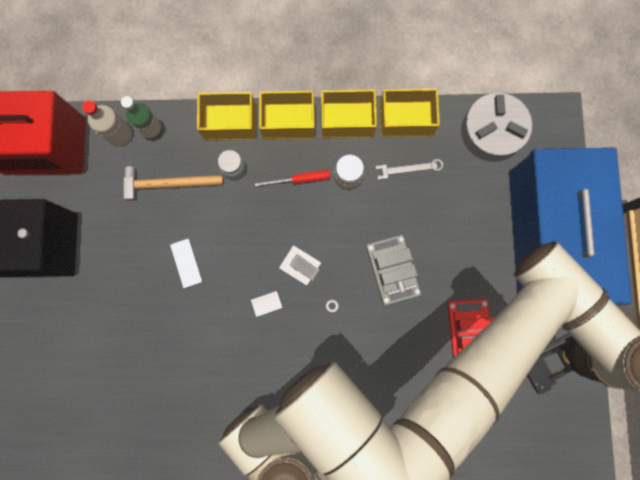

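View pics/scene0.png

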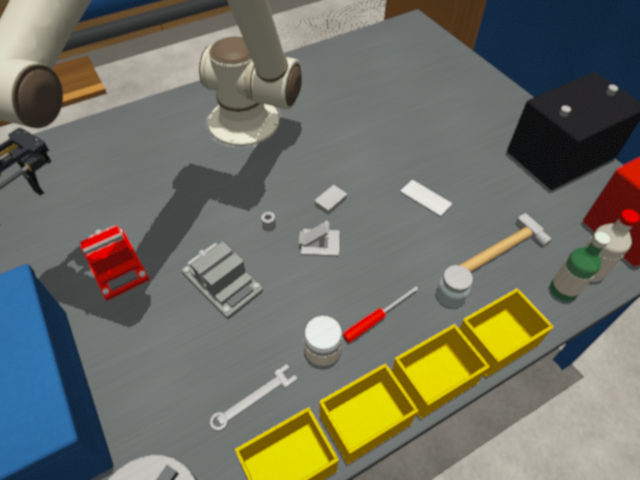

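Top picture: the candidates for the blank are the long slab at (186,263) and the short block at (266,304). The long one, about 120x50, is the blank and the short one is the steel block. The grey vise is at (394,269) and its red look-alike at (470,325). The rest is at (300,265), the socket at (332,306). Next I measure these and check a close crop.

```bash
cat > m.py <<'E'
from h import *
P,im=cloud('top'); Q,im2=cloud('scene')
def rect(M,lab):
    c,s,a=cv2.minAreaRect((M[:,:2]*1000).astype(np.float32)); print(lab,np.round(c,1),np.round(s,1),round(a,1),'z',np.round(np.percentile(M[:,2]*1000,[5,50,95]),1),len(M))
def box(C,u0,u1,v0,v1): return C[v0:v1,u0:u1].reshape(-1,3)
t=box(P,200,250,320,360); print('table z top',np.nanmedian(t[:,2]))
for nm,b in dict(blank=(165,208,232,294),block=(245,288,285,322),rest=(275,325,240,292),vise=(360,428,228,312)).items():
    M=box(P,*b); M=M[np.isfinite(M[:,2])]
    rect(M[M[:,2]>.004],nm)
    if nm=='vise':
        for lo,hi in((.015,.05),(.07,.09)): rect(M[(M[:,2]>lo)&(M[:,2]<hi)],nm+str(lo))
    if nm=='rest':
        for lo,hi in((.004,.02),(.02,.06),(.06,.08)): rect(M[(M[:,2]>lo)&(M[:,2]<hi)],nm+str(lo))
# scene camera merged by world region
for nm,c in dict(blank=(186,263),rest=(300,265),vise=(394,269)).items():
    w=P[c[1],c[0]]; M=Q.reshape(-1,3); M=M[np.isfinite(M[:,2])&(np.hypot(M[:,0]-w[0],M[:,1]-w[1])<.11)]
    rect(M[M[:,2]>.004],'S'+nm)
    if nm=='vise': rect(M[M[:,2]>.074],'Svise top')
a=cv2.resize(im[215:325,155:435],None,fx=2.8,fy=2.8,interpolation=2)
cv2.imwrite('pics/crop1.png',a[:,:,::-1])
E
python3 m.py
```

```text
table z top -0.00014003021444120023
blank [497.1 270.1] [160.2 111.6] 0.6 z [ 4.4  7.8 12.4] 966
block [390.8  60.8] [108.3  89.8] 89.1 z [ 4.9 19.6 24.1] 568
rest [485.6 -26.3] [128.1 133.7] 89.0 z [ 4.6 10.2 60.2] 1019
rest0.004 [485.6 -26.3] [128.1 133.7] 89.0 z [ 4.3  7.8 16.2] 674
rest0.02 [477.3 -39. ] [69.1 34.2] 58.4 z [21.3 37.8 58.4] 291
rest0.06 [491.9 -15.9] [16.5 31.9] 65.6 z [60.2 62.7 67.9] 54
vise [ 472.1 -271.7] [176.2 217.8] 88.6 z [ 5.2 34.3 82.4] 2769
vise0.015 [ 469.2 -267.1] [164.3  99.7] 15.0 z [16.  25.4 39.3] 1231
vise0.07 [ 471.6 -267.3] [70.6 85. ] 14.8 z [75.2 79.6 84. ] 848
Sblank [495.  274.8] [207.6 206.6] 7.3 z [ 4.2  8.2 11.9] 979
Srest [478.7 -28.2] [209.1 213.9] 6.4 z [ 4.4 10.3 60. ] 1361
Svise [ 469.3 -266.6] [212.5 208. ] 82.4 z [ 9.6 42.8 81.9] 3450
Svise top [ 472.9 -268. ] [75.2 84.6] 14.2 z [76.1 80.2 82.9] 1070
```

View pics/crop1.png

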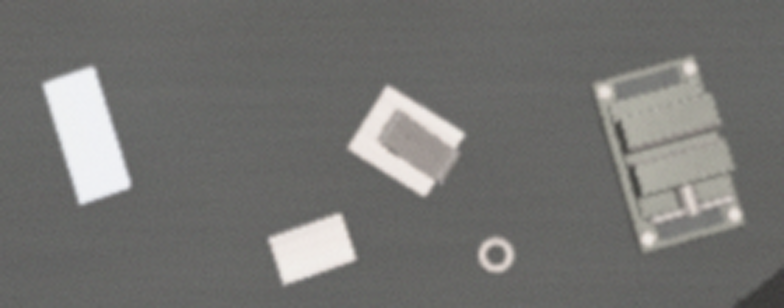

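The crop shows the long 120x50 slab (top picture 186,263) as the blank. The block at (266,304) is shorter. The rest's dark face has its low toe at lower right, and the vise's tommy bar is at its lower (−x) side. Next I refine the poses.

```bash
cat >> h.py <<'E'
from scipy.spatial.transform import Rotation as Ro
def ray_plane(name,uv,z):
    q=np.load('pics/%s.npz'%name);K=q['K'];T=q['T'];uv=np.atleast_2d(uv).astype(float)
    d=np.c_[(uv[:,0]-K[0,2])/K[0,0],-(uv[:,1]-K[1,2])/K[1,1],-np.ones(len(uv))]@T[:3,:3].T
    return T[:3,3]+d*((z-T[2,3])/d[:,2])[:,None]
def frame(z,y):
    z=np.array(z,float);z/=np.linalg.norm(z);y=np.array(y,float);y-=z*(y@z);y/=np.linalg.norm(y)
    return np.c_[np.cross(y,z),y,z]
def go(p,R=None,n=10,frm=None):
    "rows from measured pose (or frm=(p,R)) to target; tool y sign free"
    s=r.sense(); p0,R0=(s['tcp_pos'],s['ee_rot']) if frm is None else frm
    if R is None:R=R0
    w=Ro.from_matrix(R0.T@R).as_rotvec()
    Rk=[R0@Ro.from_rotvec(w*k/n).as_matrix() for k in range(n)]
    sh=np.linalg.solve(sum(Rk),np.array(p)-p0)
    print('n',n,'shift',np.round(sh/.025,3),'turn',np.round(np.degrees(w)/n/8,3))
    return np.array(p),R
def st():
    s=r.sense();print(round(s['time_s'],2),'J',np.round(s['joints'],1),'p',np.round(s['tcp_pos'],4),'F',np.round(s['wrist_force'],1),'w',round(s['gripper_width'],3),s['gripper_force']);print(np.round(s['ee_rot'],3).tolist())
E
cat > m2.py <<'E'
from h import *
z=np.load('pics/top.npz'); im=z['im'].astype(int)
def fit(name,box,thr,h):
    q=np.load('pics/%s.npz'%name); g=q['im'].astype(int).min(2); m=np.zeros(g.shape,np.uint8); u0,u1,v0,v1=box; m[v0:v1,u0:u1]=(g[v0:v1,u0:u1]>thr)
    cs,_=cv2.findContours(m,0,cv2.CHAIN_APPROX_NONE); c=max(cs,key=cv2.contourArea)[:,0]
    mm=np.zeros_like(m); cv2.drawContours(mm,[c[:,None]],-1,1,-1); v,u=np.nonzero(mm)
    W=ray_plane(name,np.c_[u,v],h)[:,:2]*1000; ctr=W.mean(0); e,V=np.linalg.eigh(np.cov(W.T))
    print(name,'c',ctr.round(1),'ext',np.sqrt(12*e).round(1),'ang',np.degrees(np.arctan2(V[1,1],V[0,1])).round(1))
fit('top',(160,212,228,298),170,.008)
fit('scene',(390,460,170,225),170,.008)
fit('top',(245,288,285,322),170,.02)
for n in('top','scene'):
    P,_=cloud(n); M=P.reshape(-1,3); M=M[np.isfinite(M[:,2])]
    # rest face
    d=np.hypot(M[:,0]-.478,M[:,1]+.035)<.07; A=M[d&(M[:,2]>.022)&(M[:,2]<.058)]
    c=A.mean(0); co=np.linalg.lstsq(np.c_[A[:,:2]-c[:2],np.ones(len(A))],A[:,2],rcond=None)[0]
    print(n,'rest face c',c.round(4),'slope',np.hypot(*co[:2]).round(2),'dir',np.degrees(np.arctan2(co[1],co[0])).round(1))
    d=np.hypot(M[:,0]-.472,M[:,1]+.267)<.08; A=M[d&(M[:,2]>.074)]
    print(n,'jaw top rect',cv2.minAreaRect((A[:,:2]*1000).astype(np.float32)),'mean',A.mean(0).round(4))
E
python3 m2.py
```

```text
top c [496.7 270.1] ext [ 50.9 121.1] ang -161.8
scene c [497.7 270.6] ext [ 52.2 122.1] ang -162.1
top c [387.6  59.2] ext [44.9 69.1] ang 106.6
top rest face c [ 0.4769 -0.0394  0.0383] slope 0.67 dir 52.9
top jaw top rect ((471.6524658203125, -267.3201904296875), (70.5583267211914, 85.00138854980469), 14.709776878356934) mean [ 0.4713 -0.2668  0.0799]
scene rest face c [ 0.4832 -0.0412  0.0376] slope 0.6 dir 78.4
scene jaw top rect ((472.90478515625, -268.0409240722656), (75.15145111083984, 84.61920166015625), 14.217050552368164) mean [ 0.4742 -0.2689  0.08  ]
```

```bash
python3 - <<'E'
from h import *
s=r.sense();c=r.get_calibration('wrist');T=c['extrinsics'];R=s['ee_rot']
print(c['mtx'],R.T@(T[:3,3]-s['tcp_pos']),(R.T@T[:3,:3]).round(3))
a=np.radians(108); D=frame([0,0,-1],[np.cos(a),np.sin(a),0])
f=go([.40,-.28,.28],D,13)
go([.44,-.06,.28],D,9,f)
E
```

```text
[[371.64829954   0.         322.52614519]
 [  0.         371.64829954 238.58636697]
 [  0.           0.           1.        ]] [ 0.07550227  0.00078705 -0.16104161] [[-0.    0.96  0.28]
 [ 1.    0.    0.  ]
 [ 0.    0.28 -0.96]]
n 13 shift [-0.699  0.657 -0.179] turn [ 0.001 -0.     0.073]
n 9 shift [-0.471  0.875 -0.   ] turn [0. 0. 0.]
```

Request:
jog_arm(
  plan="-0.7 0.66 -0.18 0 0 0.07 -1; -0.7 0.66 -0.18 0 0 0.07 -1; -0.7 0.66 -0.18 0 0 0.07 -1; -0.7 0.66 -0.18 0 0 0.07 -1; -0.7 0.66 -0.18 0 0 0.07 -1; -0.7 0.66 -0.18 0 0 0.07 -1; -0.7 0.66 -0.18 0 0 0.07 -1; -0.7 0.66 -0.18 0 0 0.07 -1; -0.7 0.66 -0.18 0 0 0.07 -1; -0.7 0.66 -0.18 0 0 0.07 -1",
)

```text
time_s: 1.1
tcp_pos: [0.3664, -0.3422, 0.2673]
ee_rot: [[-0.94, -0.342, -0.001], [-0.342, 0.94, 0.001], [0.0, 0.001, -1.0]]
wrist_force: [-0.3, 0.2, -0.3]
gripper_width: 1.0
gripper_force: 0.0
```

Request:
jog_arm(
  plan="-0.7 0.66 -0.18 0 0 0.07 -1; -0.7 0.66 -0.18 0 0 0.07 -1; -0.7 0.66 -0.18 0 0 0.07 -1; -0.5 0.87 0 0 0 0 -1; -0.5 0.87 0 0 0 0 -1; -0.5 0.87 0 0 0 0 -1; -0.5 0.87 0 0 0 0 -1;  0 0 0 0 0 0 -1; 0 0 0 0 0 0 -1; 0 0 0 0 0 0 -1",
)

```text
time_s: 2.1
tcp_pos: [0.4193, -0.1812, 0.2809]
ee_rot: [[-0.949, -0.314, -0.0], [-0.314, 0.949, 0.0], [0.0, 0.0, -1.0]]
wrist_force: [0.2, -0.6, 0.2]
gripper_width: 1.0
gripper_force: 0.0
```

```bash
python3 - <<'E'
from h import *
st(); im,d,c=snap('wrist','w1.png')
snap('top')  # clear view of vise?
E
```

```text
2.1 J [ -2.9   3.  -16.    0.  -71.  -68.8] p [ 0.4193 -0.1812  0.2809] F [ 0.2 -0.6  0.2] w 1.0 0.0
[[-0.949, -0.314, -0.0], [-0.314, 0.949, 0.0], [0.0, 0.0, -1.0]]
```

View pics/w1.png

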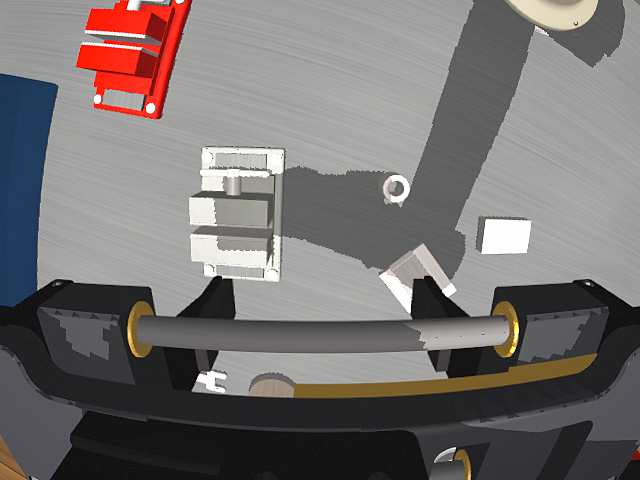

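Wrist view: the grey vise is at (237,213), with its gap running along row ~230. The rest is at (420,275), partly hidden by a finger. The red vise is at (130,60). Now the geometry from the fisheye depth.

```bash
cat >> h.py <<'E'
def fcloud(fn='wrist'):
    z=np.load('pics/%s.npz'%fn); d=z['d'];K=z['K'];T=z['T']
    v,u=np.mgrid[:480,:640]; a=(u-K[0,2])/K[0,0]; b=(v-K[1,2])/K[1,1]; th=np.hypot(a,b)+1e-9
    k=np.tan(np.minimum(th,1.4))/th
    P=np.stack([a*k*d,-b*k*d,-d,np.ones_like(d)],-1)@T.T
    P=P[...,:3];P[(d==0)|(th>1.35)]=np.nan
    return P,z['im']
def inframe(M,c,ang):
    a=np.radians(ang);return (M[:,:2]-c)@np.array([[np.cos(a),-np.sin(a)],[np.sin(a),np.cos(a)]])
E
cp pics/wrist.npz pics/w1.npz
cat > m3.py <<'E'
from h import *
import sys
for nm in sys.argv[1:]:
    P=fcloud(nm)[0] if nm[0]=='w' else cloud(nm)[0]
    M=P.reshape(-1,3);M=M[np.isfinite(M).all(1)]
    A=M[np.hypot(M[:,0]-.472,M[:,1]+.267)<.11]
    f=A[(A[:,2]<.02)]; print(nm,'table',np.median(f[:,2]).round(4))
    t=A[A[:,2]>.073]; B=A[(A[:,2]>.004)&(A[:,2]<.05)]
    print(' base',cv2.minAreaRect((B[:,:2]*1000).astype(np.float32)),len(B));print(' top',cv2.minAreaRect((t[:,:2]*1000).astype(np.float32)),len(t),np.median(t[:,2]))
    q=inframe(t,[.470,-.267],15)*1000
    print(' x hist',np.histogram(q[np.abs(q[:,1])<35,0],np.arange(-44,50,2)))
    print(' y pct',np.percentile(q[:,1],[1,50,99]).round(1))
E
python3 m3.py w1 top
```

```text
w1 table -0.0009
 base ((469.091796875, -267.25885009765625), (165.35787963867188, 100.56324005126953), 15.417367935180664) 5277
 top ((451.19940185546875, -243.86965942382812), (98.10018157958984, 139.64889526367188), 14.994800567626953) 56116 0.3852424624068529
 x hist (array([529, 509, 381, 299, 318, 475, 429, 413, 388, 384, 350, 320, 306,
       284, 270, 243, 230, 210, 162, 115,  26,   0,   0,   0,   0, 126,
       146, 124, 112, 117, 119, 113, 113, 113, 120, 115, 109, 117, 110,
       109,  30,   0,   0,   0,   0,   0]), array([-44, -42, -40, -38, -36, -34, -32, -30, -28, -26, -24, -22, -20,
       -18, -16, -14, -12, -10,  -8,  -6,  -4,  -2,   0,   2,   4,   6,
         8,  10,  12,  14,  16,  18,  20,  22,  24,  26,  28,  30,  32,
        34,  36,  38,  40,  42,  44,  46,  48]))
 y pct [-30.8  48.6  94.8]
top table 0.0006
 base ((471.71746826171875, -286.91619873046875), (172.64500427246094, 211.29075622558594), 89.2410659790039) 408
 top ((433.0384826660156, -220.441162109375), (84.56212615966797, 106.54061889648438), 18.719459533691406) 1785 0.6455907330908487
 x hist (array([8, 7, 6, 5, 4, 4, 3, 3, 2, 1, 1, 1, 0, 1, 0, 0, 0, 0, 0, 0, 0, 0,
       0, 0, 1, 0, 1, 2, 2, 2, 0, 0, 0, 0, 0, 0, 0, 0, 0, 0, 0, 0, 0, 0,
       0, 0]), array([-44, -42, -40, -38, -36, -34, -32, -30, -28, -26, -24, -22, -20,
       -18, -16, -14, -12, -10,  -8,  -6,  -4,  -2,   0,   2,   4,   6,
         8,  10,  12,  14,  16,  18,  20,  22,  24,  26,  28,  30,  32,
        34,  36,  38,  40,  42,  44,  46,  48]))
 y pct [  2.3  81.9 107.9]
```

Request:
jog_arm(
  plan="-0.88 0.63 0 0 0 0 -1; -0.88 0.63 0 0 0 0 -1; -0.88 0.63 0 0 0 0 -1; -0.88 0.63 0 0 0 0 -1; -0.88 0.63 0 0 0 0 -1; 0 0 0 0 0 0 -1; 0 0 0 0 0 0 -1; 0 0 0 0 0 0 -1; 0 0 0 0 0 0 -1; 0 0 0 0 0 0 -1",
)

```text
time_s: 3.2
tcp_pos: [0.4988, -0.0722, 0.2812]
ee_rot: [[-0.95, -0.313, 0.0], [-0.313, 0.95, 0.0], [-0.0, -0.0, -1.0]]
wrist_force: [0.7, -0.0, 0.4]
gripper_width: 1.005
gripper_force: 0.0
```

```bash
sed -i 's/A\[:,2\]>.073\]/(A[:,2]>.073)\&(A[:,2]<.09)]/' m3.py; python3 - <<'E'
from h import *
st(); snap('wrist','w2.png')
E
cp pics/wrist.npz pics/w2.npz; python3 m3.py w1 w2 | grep -v hist
cat > m4.py <<'E'
from h import *
P,im=fcloud('w2'); M=P.reshape(-1,3);k=np.isfinite(M).all(1);M=M[k]
A=M[np.hypot(M[:,0]-.48,M[:,1]+.03)<.085]; A=A[A[:,2]<.1]
F=A[(A[:,2]>.003)]; print('all',cv2.minAreaRect((F[:,:2]*1000).astype(np.float32)),len(F))
F=A[(A[:,2]>.004)&(A[:,2]<.014)]; print('foot',cv2.minAreaRect((F[:,:2]*1000).astype(np.float32)),len(F))
B=A[(A[:,2]>.028)&(A[:,2]<.06)]
rng=np.random.default_rng(0);best=0
for _ in range(400):
    t=B[rng.choice(len(B),3,False)]; n=np.cross(t[1]-t[0],t[2]-t[0]); l=np.linalg.norm(n)
    if l<1e-7: continue
    n/=l; e=abs((B-t[0])@n)<.0012
    if abs(abs(n[2])-.707)<.15 and e.sum()>best: best=e.sum();keep=e
C=B[keep];c=C.mean(0);n=np.linalg.svd(C-c,full_matrices=False)[2][2];n*=np.sign(n[2])
ang=np.degrees(np.arctan2(-n[1],-n[0]));print('face n',n.round(3),'c',c.round(4),best,'uphill dir',ang.round(2))
q=inframe(A,c[:2],ang)
e=abs((A-c)@n)<.0012; sel=e&(A[:,2]>.012);print('face y range',np.percentile(q[sel&(A[:,2]>.03),1],[.5,50,99.5])*1000,'x range',np.percentile(q[sel,0],[.2,99.8])*1000,'z',np.percentile(A[sel,2],[.2,99.8]))
print('plane z at c',c[2])
import json
E
python3 m4.py
```

```text
3.2 J [ 10.3   7.9 -10.4   0.  -71.7 -82. ] p [ 0.4988 -0.0722  0.2812] F [ 0.7 -0.   0.4] w 1.005 0.0
[[-0.95, -0.313, 0.0], [-0.313, 0.95, 0.0], [-0.0, -0.0, -1.0]]
w1 table -0.0009
 base ((469.091796875, -267.25885009765625), (165.35787963867188, 100.56324005126953), 15.417367935180664) 5277
 top ((471.3614501953125, -267.0455017089844), (71.19950866699219, 84.74569702148438), 14.744295120239258) 4398 0.07875759962350429
       130, 123, 122, 127, 119, 109,  86,  11,   0,   0,   0,   0, 126,
       146, 124, 112, 117, 119, 113, 113, 113, 120, 115, 109, 117, 110,
       109,  30,   0,   0,   0,   0,   0]), array([-44, -42, -40, -38, -36, -34, -32, -30, -28, -26, -24, -22, -20,
       -18, -16, -14, -12, -10,  -8,  -6,  -4,  -2,   0,   2,   4,   6,
         8,  10,  12,  14,  16,  18,  20,  22,  24,  26,  28,  30,  32,
        34,  36,  38,  40,  42,  44,  46,  48]))
 y pct [-41.4   1.   40.9]
w2 table -0.0008
 base ((469.57537841796875, -267.1021423339844), (165.77902221679688, 101.32672882080078), 14.90859317779541) 6327
 top ((471.4235534667969, -267.0800476074219), (70.679946899
[... 299 characters left out ...]
2, -30, -28, -26, -24, -22, -20,
       -18, -16, -14, -12, -10,  -8,  -6,  -4,  -2,   0,   2,   4,   6,
         8,  10,  12,  14,  16,  18,  20,  22,  24,  26,  28,  30,  32,
        34,  36,  38,  40,  42,  44,  46,  48]))
 y pct [-41.3   3.3  41.5]
all ((483.8442687988281, -29.215919494628906), (93.56686401367188, 70.88067626953125), 57.24656295776367) 4208
foot ((485.69775390625, -26.34008026123047), (86.73517608642578, 70.88018035888672), 57.22431182861328) 2149
face n [-0.383 -0.59   0.711] c [ 0.4816 -0.0326  0.0443] 967 uphill dir 57.0
face y range [-16.73828078  -0.16331885  16.95530931] x range [-30.64366171  20.86356315] z [0.0142281  0.06484038]
plane z at c 0.044290787022239604
```

View pics/w2.png

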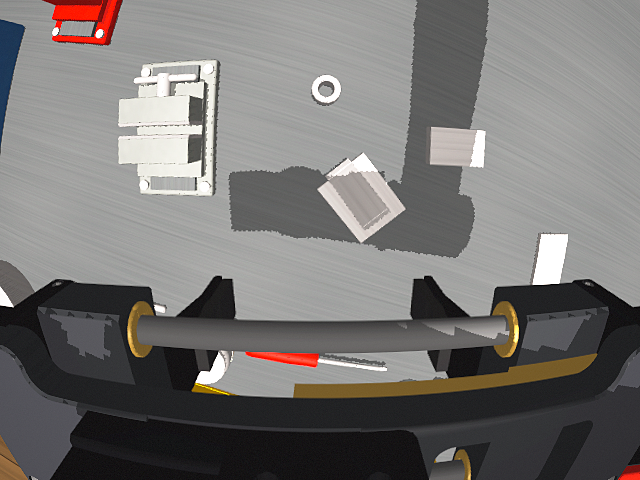

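The second wrist view has the rest whole at (362,198), the vise at (178,128) and the blank at (550,258). Fits: vise gap middle (471.4, −267.0) at 14.9°, seat (487.3, −23.7, 61.3) with uphill direction 57.1°.

```bash
cat >> h.py <<'E'
ur=np.array([np.cos(np.radians(57.1)),np.sin(np.radians(57.1)),0]); up=np.array([0,0,1.])
nr=(up-ur)/2**.5; sl=(up+ur)/2**.5; toe=np.array([.4658,-.0570,.016]); seat=toe+.060*sl+.004*nr
yr=np.array([-ur[1],ur[0],0])
RP=frame(-nr,yr)      # placing: tool z into face
RG=frame(-sl,nr)      # regrasp: tool z down the slope
vm=np.array([.4714,-.2670,.035]); vx=np.array([np.cos(np.radians(14.9)),np.sin(np.radians(14.9)),0])
E
python3 - <<'E'
from h import *
s=r.sense(); R=s['ee_rot']; D=frame([0,0,-1],[np.cos(np.radians(108)),np.sin(np.radians(108)),0])
f=go([.4972,.2703,.06],D,18); f2=go([.4972,.2703,.0018],D,4,f)
E
```

```text
n 18 shift [-0.233  0.724  0.492] turn [-0.     0.     0.002]
n 4 shift [-0.     0.     0.582] turn [0. 0. 0.]
```

Request:
jog_arm(
  plan="-0.23 0.72 0.49 0 0 0 -1; -0.23 0.72 0.49 0 0 0 -1; -0.23 0.72 0.49 0 0 0 -1; -0.23 0.72 0.49 0 0 0 -1; -0.23 0.72 0.49 0 0 0 -1; -0.23 0.72 0.49 0 0 0 -1; -0.23 0.72 0.49 0 0 0 -1; -0.23 0.72 0.49 0 0 0 -1; -0.23 0.72 0.49 0 0 0 -1; -0.23 0.72 0.49 0 0 0 -1",
)

```text
time_s: 4.25
tcp_pos: [0.4972, 0.1179, 0.1583]
ee_rot: [[-0.949, -0.314, 0.0], [-0.314, 0.949, 0.0], [-0.0, 0.0, -1.0]]
wrist_force: [0.4, -0.8, 0.4]
gripper_width: 0.999
gripper_force: 0.0
```

Request:
jog_arm(
  plan="-0.23 0.72 0.49 0 0 0 -1; -0.23 0.72 0.49 0 0 0 -1; -0.23 0.72 0.49 0 0 0 -1; -0.23 0.72 0.49 0 0 0 -1; -0.23 0.72 0.49 0 0 0 -1; -0.23 0.72 0.49 0 0 0 -1; -0.23 0.72 0.49 0 0 0 -1; -0.23 0.72 0.49 0 0 0 -1; 0 0 0 0 0 0 -1; 0 0 0 0 0 0 -1",
)

```text
time_s: 5.25
tcp_pos: [0.4953, 0.2691, 0.0599]
ee_rot: [[-0.949, -0.315, -0.001], [-0.315, 0.949, -0.001], [0.001, -0.001, -1.0]]
wrist_force: [0.7, -0.3, -0.1]
gripper_width: 0.997
gripper_force: 0.0
```

```bash
python3 - <<'E'
from h import *
st(); D=frame([0,0,-1],[np.cos(np.radians(108)),np.sin(np.radians(108)),0])
go([.4972,.2703,.0018],D,5)
snap('wrist'); P,im=fcloud(); M=P.reshape(-1,3); M=M[np.isfinite(M).all(1)]
A=M[(np.hypot(M[:,0]-.497,M[:,1]-.27)<.09)&(M[:,2]>.003)&(M[:,2]<.012)]
print(cv2.minAreaRect((A[:,:2]*1000).astype(np.float32)),len(A))
E
```

```text
5.25 J [  45.    25.9  -19.9    0.   -44.3 -116.6] p [0.4953 0.2691 0.0599] F [ 0.7 -0.3 -0.1] w 0.997 0.0
[[-0.949, -0.315, -0.001], [-0.315, 0.949, -0.001], [0.001, -0.001, -1.0]]
n 5 shift [-0.018  0.005  0.464] turn [-0.001 -0.002  0.009]
((487.2276611328125, 268.1185302734375), (101.20512390136719, 50.538734436035156), 18.316431045532227) 12889
```

Request:
jog_arm(
  plan="-0.02 0 0.46 0 0 0 -1; -0.02 0 0.46 0 0 0 -1; -0.02 0 0.46 0 0 0 -1; -0.02 0 0.46 0 0 0 -1; -0.02 0 0.46 0 0 0 -1; 0 0 0 0 0 0 0; 0 0 0 0 0 0 1; 0 0 0 0 0 0 1; 0 0 0 0 0 0 1; 0 0 0 0 0 0 1",
)

```text
time_s: 6.3
tcp_pos: [0.498, 0.2695, 0.0034]
ee_rot: [[-0.949, -0.314, 0.0], [-0.314, 0.949, 0.0], [-0.001, 0.0, -1.0]]
wrist_force: [0.5, -0.4, -0.4]
gripper_width: 0.632
gripper_force: 0.0
```

```bash
python3 - <<'E'
from h import *
st()
s=r.sense();p=s['tcp_pos'];R=s['ee_rot']
f=go([.49,.24,.16],R,5)
# tcp->blank centre: 2.2mm along -z (centre z .004)
print('seat',seat,'RP',RP.round(3).tolist())
tgt=seat+nr*(.060)+sl*.012
f2=go(tgt,RP,18,f)
# path z check handled by height
E
```

```text
6.3 J [  44.8   30.7  -22.2   -0.   -37.1 -116.5] p [0.498  0.2695 0.0034] F [ 0.5 -0.4 -0.4] w 0.632 0.0
[[-0.949, -0.314, 0.0], [-0.314, 0.949, 0.0], [-0.001, 0.0, -1.0]]
n 5 shift [ 0.134 -0.203 -1.253] turn [0. 0. 0.]
seat [ 0.48730861 -0.02375275  0.06125483] RP [[-0.384, -0.84, 0.384], [-0.594, 0.543, 0.594], [-0.707, -0.0, -0.707]]
n 18 shift [ 0.445 -0.512 -0.081] turn [-0.106 -0.3   -0.255]
```

Request:
jog_arm(
  plan="0 0 0.07 0 0 0 1; 0 0 0 0 0 0 1; 0 0 0 0 0 0 1; 0 0 0 0 0 0 1; 0 0 -0.2 0 0 0 1; 0 0 -0.6 0 0 0 1; 0.1 -0.2 -1 0 0 0 1; 0.1 -0.2 -1 0 0 0 1; 0.1 -0.2 -1 0 0 0 1; 0.1 -0.2 -1 0 0 0 1",
)

```text
time_s: 7.3
tcp_pos: [0.4943, 0.2467, 0.1221]
ee_rot: [[-0.949, -0.314, -0.001], [-0.314, 0.949, -0.0], [0.001, -0.0, -1.0]]
wrist_force: [-0.2, 0.5, -2.1]
gripper_width: 0.565
gripper_force: 30.0
```

```bash
python3 - <<'E'
from h import *
st()
tgt=seat+nr*(.060)+sl*.012
f=go(tgt,RP,20); go(tgt-nr*.06,RP,1,f)
E
```

```text
7.3 J [  43.3   20.5  -17.7   -0.   -51.8 -115. ] p [0.4943 0.2467 0.1221] F [-0.2  0.5 -2.1] w 0.565 29.998995065689087
[[-0.949, -0.314, -0.001], [-0.314, 0.949, -0.0], [0.001, -0.0, -1.0]]
n 20 shift [ 0.387 -0.459 -0.152] turn [-0.095 -0.27  -0.23 ]
n 1 shift [-0.   0.   2.4] turn [0. 0. 0.]
```

Request:
jog_arm(
  plan="0.39 -0.46 -0.2 -0.09 -0.27 -0.23 1; 0.39 -0.46 -0.2 -0.09 -0.27 -0.23 1; 0.39 -0.46 -0.2 -0.09 -0.27 -0.23 1; 0.39 -0.46 -0.2 -0.09 -0.27 -0.23 1; 0.39 -0.46 -0.2 -0.09 -0.27 -0.23 1; 0.39 -0.46 -0.2 -0.09 -0.27 -0.23 1; 0.39 -0.46 -0.2 -0.09 -0.27 -0.23 1; 0.39 -0.46 -0.2 -0.09 -0.27 -0.23 1; 0.39 -0.46 -0.2 -0.09 -0.27 -0.23 1; 0.39 -0.46 -0.2 -0.09 -0.27 -0.23 1",
)

```text
time_s: 8.3
tcp_pos: [0.4536, 0.0965, 0.1489]
ee_rot: [[-0.745, -0.611, 0.267], [-0.548, 0.789, 0.279], [-0.381, 0.061, -0.922]]
wrist_force: [0.8, -0.6, -1.8]
gripper_width: 0.565
gripper_force: 30.0
```

```bash
python3 - <<'E'
from h import *
st()
tgt=seat+nr*(.060)+sl*.012
f=go(tgt,RP,9); go(tgt-nr*.06,RP,1,f)
E
```

```text
8.3 J [ 26.3   3.3 -35.  -14.7 -31.1 -67.9] p [0.4536 0.0965 0.1489] F [ 0.8 -0.6 -1.8] w 0.565 30.00247746706009
[[-0.745, -0.611, 0.267], [-0.548, 0.789, 0.279], [-0.381, 0.061, -0.922]]
n 9 shift [ 0.445 -0.514 -0.117] turn [-0.11  -0.302 -0.251]
n 1 shift [-0.   0.   2.4] turn [0. 0. 0.]
```

Request:
jog_arm(
  plan="0.39 -0.46 -0.12 -0.1 -0.27 -0.23 1; 0.39 -0.46 -0.12 -0.1 -0.27 -0.23 1; 0.39 -0.46 -0.12 -0.1 -0.27 -0.23 1; 0.39 -0.46 -0.12 -0.1 -0.27 -0.23 1; 0.39 -0.46 -0.12 -0.1 -0.27 -0.23 1; 0.39 -0.46 -0.12 -0.1 -0.27 -0.23 1; 0.39 -0.46 -0.12 -0.1 -0.27 -0.23 1; 0.39 -0.46 -0.12 -0.1 -0.27 -0.23 1; 0.39 -0.46 -0.12 -0.1 -0.27 -0.23 1; 0 0 0 0 0 0 1",
)

```text
time_s: 9.3
tcp_pos: [0.466, -0.0395, 0.1198]
ee_rot: [[-0.428, -0.821, 0.378], [-0.599, 0.571, 0.561], [-0.677, 0.013, -0.736]]
wrist_force: [-0.4, 0.0, -1.8]
gripper_width: 0.569
gripper_force: 30.0
```

```bash
python3 - <<'E'
from h import *
st()
tgt=seat+nr*(.020)+sl*.012
f=go(tgt,RP,6)
f=go(seat+sl*.012+nr*.001,RP,3,f)
E
```

```text
9.3 J [-18.   14.8 -23.  -54.3 -53.2  17.4] p [ 0.466  -0.0395  0.1198] F [-0.4  0.  -1.8] w 0.569 29.99770939350128
[[-0.428, -0.821, 0.378], [-0.599, 0.571, 0.561], [-0.677, 0.013, -0.736]]
n 6 shift [ 0.072 -0.061  0.262] turn [-0.016 -0.05  -0.04 ]
n 3 shift [0.    0.    0.253] turn [0. 0. 0.]
```

Request:
jog_arm(
  plan="0.07 -0.06 0.26 -0.02 -0.05 -0.04 1; 0.07 -0.06 0.26 -0.02 -0.05 -0.04 1; 0.07 -0.06 0.26 -0.02 -0.05 -0.04 1; 0.07 -0.06 0.26 -0.02 -0.05 -0.04 1; 0.07 -0.06 0.26 -0.02 -0.05 -0.04 1; 0.07 -0.06 0.26 -0.02 -0.05 -0.04 1; 0 0 0.2 0 0 0 1; 0 0 0.2 0 0 0 1; 0 0 0 0 0 0 1; 0 0 0 0 0 0 1",
)

```text
time_s: 10.3
tcp_pos: [0.4878, -0.0197, 0.0788]
ee_rot: [[-0.38, -0.843, 0.381], [-0.596, 0.538, 0.597], [-0.708, 0.0, -0.706]]
wrist_force: [-0.3, -0.8, -1.6]
gripper_width: 0.569
gripper_force: 30.0
```

```bash
python3 - <<'E'
from h import *
st(); s=r.sense(); e=s['tcp_pos']-seat; print('slope,y,n mm',np.round([e@sl*1e3,e@yr*1e3,e@nr*1e3],2))
go(seat+sl*.003-nr*.0012,RP,6); go(seat+sl*.001-nr*.002,RP,1)
im,d,c=snap('scene'); cv2.imwrite('pics/s2.png',cv2.resize(im[150:290,230:420],None,fx=4,fy=4)[:,:,::-1])
E
```

```text
10.3 J [-17.9  21.4 -22.2 -60.4 -52.   27.1] p [ 0.4878 -0.0197  0.0788] F [-0.3 -0.8 -1.6] w 0.569 29.999031722545624
[[-0.38, -0.843, 0.381], [-0.596, 0.538, 0.597], [-0.708, 0.0, -0.706]]
slope,y,n mm [15.03  1.84  9.84]
n 6 shift [ 0.08  -0.012  0.074] turn [0.006 0.001 0.006]
n 1 shift [ 0.562 -0.073  0.473] turn [0.034 0.009 0.033]
```

View pics/s2.png

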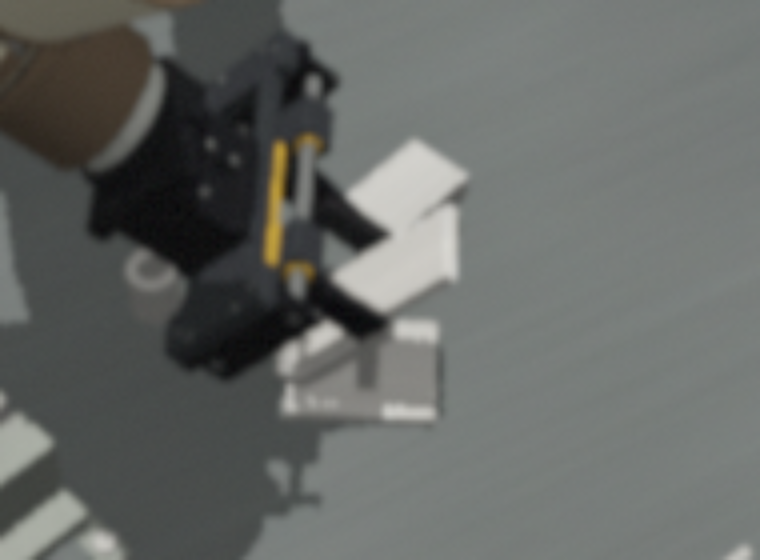

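The scene crop shows the blank at crop (400,270), held tilted over the rest (360,380) with its upper end to the right. The steel block behind is at (410,185). I carry on seating it.

Request:
jog_arm(
  plan="0.08 -0.01 0.075 0.005 0 0.005 1; 0.08 -0.01 0.075 0.005 0 0.005 1; 0.08 -0.01 0.075 0.005 0 0.005 1; 0.08 -0.01 0.075 0.005 0 0.005 1; 0.08 -0.01 0.075 0.005 0 0.005 1; 0.08 -0.01 0.075 0.005 0 0.005 1; 0 0 0 0 0 0 1; 0 0 0 0 0 0 1; 0 0 0 0 0 0 1; 0 0 0 0 0 0 1",
)

```text
time_s: 11.35
tcp_pos: [0.4886, -0.0209, 0.0639]
ee_rot: [[-0.381, -0.841, 0.384], [-0.593, 0.541, 0.597], [-0.71, -0.001, -0.705]]
wrist_force: [-4.9, -3.3, 9.8]
gripper_width: 0.57
gripper_force: 30.0
```

```bash
python3 - <<'E'
from h import *
st(); s=r.sense(); e=s['tcp_pos']-seat; print('slope,y,n mm',np.round([e@sl*1e3,e@yr*1e3,e@nr*1e3],2))
print('F slope,n',s['wrist_force']@sl,s['wrist_force']@nr)
E
```

```text
11.35 J [-18.5  23.2 -22.5 -61.9 -51.2  29.7] p [ 0.4886 -0.0209  0.0639] F [-4.9 -3.3  9.8] w 0.57 30.004892349243164
[[-0.381, -0.841, 0.384], [-0.593, 0.541, 0.597], [-0.71, -0.001, -0.705]]
slope,y,n mm [ 4.1   0.45 -0.3 ]
F slope,n 3.0824198742552587 10.775782674642194
```

Request:
jog_arm(
  plan="0 0 -0.04 0 0 0 1; 0.03 0 0 0 0 0 1; 0.03 0 0 0 0 0 1; 0.03 0 0 0 0 0 1; 0.03 0 0 0 0 0 1; 0 0 0 0 0 0 1; 0 0 0 0 0 0 1; 0 0 0 0 0 0 1; 0 0 0 0 0 0 1; 0 0 0 0 0 0 1",
)

```text
time_s: 12.35
tcp_pos: [0.488, -0.0228, 0.062]
ee_rot: [[-0.382, -0.84, 0.385], [-0.592, 0.542, 0.596], [-0.71, -0.0, -0.704]]
wrist_force: [-1.4, -0.1, 7.4]
gripper_width: 0.567
gripper_force: 30.0
```

```bash
python3 - <<'E'
from h import *
st(); s=r.sense(); e=s['tcp_pos']-seat; print('slope,y,n mm',np.round([e@sl*1e3,e@yr*1e3,e@nr*1e3],2))
print('F slope,n',s['wrist_force']@sl,s['wrist_force']@nr)
E
```

```text
12.35 J [-18.8  23.4 -22.5 -62.  -51.3  30.1] p [ 0.488  -0.0228  0.062 ] F [-1.4 -0.1  7.4] w 0.567 30.001944601535797
[[-0.382, -0.84, 0.385], [-0.592, 0.542, 0.596], [-0.71, -0.0, -0.704]]
slope,y,n mm [ 1.35 -0.04 -0.25]
F slope,n 4.656434123045799 5.827884664683101
```

Request:
jog_arm(
  plan="0.02 0 0 0 0 0 1; 0.02 0 0 0 0 0 1; 0 0 0 0 0 0 1; 0 0 0 0 0 0 1; 0 0 0 0 0 0 0.2; 0 0 0 0 0 0 -1; 0 0 0 0 0 0 -1; 0 0 0 0 0 0 -1; 0 0 0 0 0 0 -1; 0 0 0 0 0 0 -1",
)

```text
time_s: 13.35
tcp_pos: [0.4866, -0.024, 0.0599]
ee_rot: [[-0.384, -0.84, 0.384], [-0.593, 0.543, 0.595], [-0.708, 0.001, -0.706]]
wrist_force: [-0.1, 0.5, 0.1]
gripper_width: 0.933
gripper_force: 0.0
```

```bash
python3 - <<'E'
from h import *
st(); s=r.sense(); e=s['tcp_pos']-seat; print('slope,y,n mm',np.round([e@sl*1e3,e@yr*1e3,e@nr*1e3],2))
# retreat then regrasp approach; pads: TCP 34 mm below upper end; upper end = toe+120 sl
tip=toe+.120*sl+.004*nr
f=go(s['tcp_pos']+nr*.14,s['ee_rot'],7)
A=tip+sl*.10+nr*0
f2=go(A,RG,20,f)
w=Ro.from_matrix(s['ee_rot'].T@RG).as_rotvec();print(np.degrees(w))
RG2=RG@np.diag([-1,-1,1]);print(np.degrees(Ro.from_matrix(s['ee_rot'].T@RG2).as_rotvec()))
print(tip,A)
E
```

```text
13.35 J [-19.   23.6 -22.6 -61.9 -51.1  30.3] p [ 0.4866 -0.024   0.0599] F [-0.1  0.5  0.1] w 0.933 0.0
[[-0.384, -0.84, 0.384], [-0.593, 0.543, 0.595], [-0.708, 0.001, -0.706]]
slope,y,n mm [-1.38  0.44 -0.57]
n 7 shift [-0.001  0.001 -0.8  ] turn [0. 0. 0.]
n 20 shift [-0.38  -0.348 -0.011] turn [-0.433  0.434 -0.433]
[-69.27600962  69.36173755 -69.23737567]
[69.36848324 69.28274698 69.27501652]
[0.51035355 0.0118693  0.10368124] [0.54876178 0.07123939 0.17439192]
```

Request:
jog_arm(
  plan="0 0 -0.2 0 0 0 -1; 0 0 -0.6 0 0 0 -1; 0 0 -0.8 0 0 0 -1; 0 0 -0.8 0 0 0 -1; 0 0 -0.8 0 0 0 -1; 0 0 -0.8 0 0 0 -1; 0 0 -0.8 0 0 0 -1; 0 0 -0.8 0 0 0 -1; 0 0 0 0 0 0 -1; 0 0 0 0 0 0 -1",
)

```text
time_s: 14.35
tcp_pos: [0.4328, -0.1076, 0.1597]
ee_rot: [[-0.383, -0.839, 0.386], [-0.593, 0.544, 0.594], [-0.708, -0.001, -0.706]]
wrist_force: [-0.1, 0.5, -0.5]
gripper_width: 0.999
gripper_force: 0.0
```

```bash
cat > kin.py <<'E'
from h import *
from scipy.optimize import least_squares
data=[([-49.584,22.042,.453,0,-68.411,-14.817],[.27,-.564,.223]),([-2.9,3,-16,0,-71,-68.8],[.4193,-.1812,.2809]),([10.3,7.9,-10.4,0,-71.7,-82],[.4988,-.0722,.2812]),
([45,25.9,-19.9,0,-44.3,-116.6],[.4953,.2691,.0599]),([44.8,30.7,-22.2,0,-37.1,-116.5],[.498,.2695,.0034]),([43.3,20.5,-17.7,0,-51.8,-115],[.4943,.2467,.1221]),
([-18,14.8,-23,-54.3,-53.2,17.4],[.466,-.0395,.1198]),([-17.9,21.4,-22.2,-60.4,-52,27.1],[.4878,-.0197,.0788]),([-19,23.6,-22.6,-61.9,-51.1,30.3],[.4866,-.024,.0599])]
LIM=np.array([[-179.83,179.83],[-69.29,118.12],[-61.27,80.66],[-181.25,117.63],[-171.15,-9.14],[-177.46,177.46]])
rot=lambda ax,a:Ro.from_euler(ax,a,degrees=True).as_matrix()
def orient(q): return rot('z',q[0])@rot('y',q[1]-q[2])@rot('x',-q[3])@rot('y',-q[4])
TOOL0=None
def fk(q,k):
    r0,e,h,ax,az,bx,bz,t=k
    W=np.array([r0,e,h])+rot('y',q[1])@[ax,0,az]+rot('y',q[1]-q[2])@[bx,0,bz]
    O=orient(q); return rot('z',q[0])@W+O@[t,0,0], O
def Rtool(q):
    # x_tool approach; at down pose tool y angle = J1+J6+180
    O=orient(q)@rot('x',-q[5]); return np.c_[-O[:,1] if 0 else np.cross(-Y(O),O[:,0]),-Y(O),O[:,0]]
def Y(O): return -O[:,2] if YS else O[:,1]
YS=1
s0=r.sense(); data.append((s0['joints'],s0['tcp_pos']))
k0=[0.05,-.16,.3,0,.4,.4,0,.25]
fit=least_squares(lambda k:np.concatenate([fk(np.array(q,float),k)[0]-p for q,p in data])*1000,k0)
K=fit.x;
def ik(p,R,q0):
    w=[1,1,1]
    def f(q):
        P,_=fk(q,K);return np.r_[(P-p)*100,Ro.from_matrix(Rtool(q).T@R).as_rotvec()*10]
    o=least_squares(f,q0,bounds=(LIM[:,0],LIM[:,1]),x_scale=50);return o.x,o.cost
E
python3 - <<'E'
import kin; from kin import *
print(K.round(4),'rms mm',np.sqrt(2*fit.cost/len(fit.fun)))
s=s0
st()
print((Rtool(s['joints']).T@s['ee_rot']).round(2).tolist())
tip=toe+.120*sl+.004*nr
vyD=frame([0,0,-1],vx)
for nm,S in(('a',1),('b',-1)):
    G=RG@np.diag([S,S,1]); V=vyD
    for q0 in([-19,20,-20,60,-60,30],[-19,20,-20,-60,-60,30],[10,20,-20,60,-60,-150],[10,20,-20,-60,-60,-150],[10,20,-20,60,-60,150],[0,0,0,-150,-60,0]):
        q,c=ik(tip-sl*.034,G,np.array(q0,float))
        q2,c2=ik(tip+sl*.1,G,q)
        if c<1e-3: print(nm,q.round(1),round(c,4),q2.round(1),round(c2,4))
for S in(1,-1):
    V=vyD@np.diag([S,S,1])
    for q0 in([-40,20,-20,0,-60,0],[-40,20,-20,0,-60,170],[-40,20,-20,0,-60,-170],):
        q,c=ik(vm+[0,0,.2],V,np.array(q0,float)); print('vise',S,q.round(1),round(c,4))
im,d,c=snap('scene'); cv2.imwrite('pics/s3.png',cv2.resize(im[150:290,230:420],None,fx=4,fy=4)[:,:,::-1])
P,_=cloud('scene');M=P.reshape(-1,3);M=M[np.isfinite(M).all(1)]
L=np.c_[(M-toe)@sl,(M-toe)@yr,(M-toe)@nr]*1000
A=L[(abs(L[:,2]-8)<4)&(L[:,0]>0)&(L[:,0]<135)&(abs(L[:,1])<40)]; print('on-face pts',len(A),np.percentile(A,[1,50,99],axis=0).round(1))
E
```

```text
[ 0.0238 -0.1409  0.1433 -0.3587  0.6937  0.7504 -0.0438  0.3443] rms mm 37.189990516572664
14.35 J [-29.1  13.3 -19.7 -51.3 -64.9  22.5] p [ 0.4328 -0.1076  0.1597] F [-0.1  0.5 -0.5] w 0.999 0.0
[[-0.383, -0.839, 0.386], [-0.593, 0.544, 0.594], [-0.708, -0.001, -0.706]]
[[-1.0, 0.0, 0.0], [-0.0, -1.0, 0.0], [0.0, 0.0, 1.0]]
a [  29.6   38.4   -9.5   19.1  -84.  -161.9] 0.0 [  33.1   37.1   -0.8   16.8  -94.3 -161.2] 0.0
a [  29.6   38.4   -9.5   19.1  -84.  -161.9] 0.0 [  33.1   37.1   -0.8   16.8  -94.3 -161.2] 0.0
a [  29.6   38.4   -9.5   19.1  -84.  -161.9] 0.0 [  33.1   37.1   -0.8   16.8  -94.3 -161.2] 0.0
a [  29.6   38.4   -9.5   19.1  -84.  -161.9] 0.0 [  33.1   37.1   -0.8   16.8  -94.3 -161.2] 0.0
a [  29.6   38.4   -9.5   19.1  -84.  -161.9] 0.0 [  33.1   37.1   -0.8   16.8  -94.3 -161.2] 0.0
b [ 29.6  38.4  -9.5  19.1 -84.   18.1] 0.0 [ 33.1  37.1  -0.8  16.8 -94.3  18.8] 0.0
b [ 29.6  38.4  -9.5  19.1 -84.   18.1] 0.0 [ 33.1  37.1  -0.8  16.8 -94.3  18.8] 0.0
b [ 29.6  38.4  -9.5  19.1 -84.   18.1] 0.0 [ 33.1  37.1  -0.8  16.8 -94.3  18.8] 0.0
b [ 29.6  38.4  -9.5  19.1 -84.   18.1] 0.0 [ 33.1  37.1  -0.8  16.8 -94.3  18.8] 0.0
vise 1 [-14.5  14.1  -8.1   0.  -67.8  29.4] 0.0
vise 1 [-14.5  14.1  -8.1   0.  -67.8  29.4] 0.0
vise 1 [ -18.    -2.5  -36.4 -147.9   -9.1 -177.5] 65.2825
vise -1 [ -14.5   14.1   -8.1   -0.   -67.8 -150.6] 0.0
vise -1 [ -3.3  10.5 -11.8  17.2 -66.7 177.5] 6.9468
vise -1 [ -14.5   14.1   -8.1    0.   -67.8 -150.6] 0.0
on-face pts 732 [[  1.  -27.2   4.3]
 [ 64.7  -3.8   9.2]
 [120.7  23.5  11.7]]
```

View pics/s3.png

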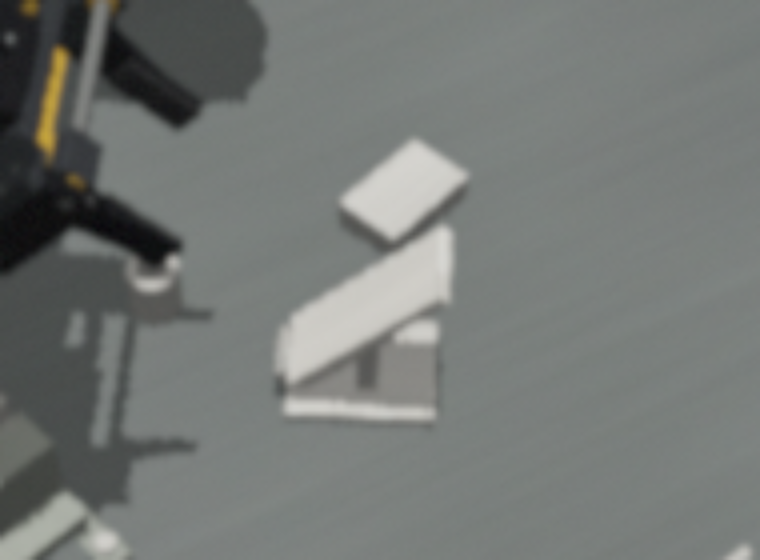

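Scene crop: the blank lies up the face with its lower end on the lip (285,370) and its upper end overhanging (445,260). Depth gives slope extent 1–120.7 mm, so it is seated. I refit the arm model to check the regrasp is reachable.

```bash
python3 - <<'E'
t=open('kin.py').read()
t=t.replace("r0,e,h,ax,az,bx,bz,t=k","r0,e,h,ax,az,bx,bz,t,e2,c=k").replace("+O@[t,0,0], O","+O@[t,e2,c], O").replace("0,.25]","0,.25,0,0]").replace("-Y(O)","Y(O)")
open('kin.py','w').write(t)
E
python3 - <<'E'
from kin import *
print(K.round(4),'rms mm',np.sqrt(2*fit.cost/len(fit.fun)));print((Rtool(s0['joints']).T@s0['ee_rot']).round(2).tolist())
tip=toe+.120*sl+.004*nr; B=np.array([.50,-.02,.33]); 
s=s0; w=Ro.from_matrix(s['ee_rot'].T@RG).as_rotvec(); RB=s['ee_rot']@Ro.from_rotvec(w/2).as_matrix(); print(RB.round(2).tolist())
q=s['joints']
for p,R in((B,RB),(tip+sl*.07,RG),(tip-sl*.034,RG),(vm+[0,0,.22],frame([0,0,-1],-vx)),(vm+[0,0,.08],frame([0,0,-1],-vx))):
    q,c=ik(p,R,q);print(q.round(1),round(c,5))
f=go(B,RB,10); f=go(tip+sl*.07,RG,10,f); go(tip-sl*.034,RG,5,f)
E
```

```text
[ 1.700e-03  1.000e-04  1.588e-01 -2.200e-03  5.664e-01  4.232e-01
  1.000e-04  3.060e-01 -1.600e-01 -1.300e-03] rms mm 0.22422747839436502
[[1.0, 0.0, -0.0], [0.0, 1.0, -0.0], [0.0, -0.0, 1.0]]
[[0.18, -0.94, -0.28], [-0.96, -0.23, 0.18], [-0.24, 0.24, -0.94]]
[  8.   15.9   9.  -12.8 -97.9   4. ] 0.0
[ 32.4  36.2  -6.   17.2 -90.1  18. ] 0.0
[ 29.4  36.7 -19.   19.8 -76.6  15.6] 0.0
[-12.4  12.6  -8.2  -0.  -69.1  27.3] 0.0
[-12.4  20.  -19.7   0.  -50.2  27.3] 0.0
n 10 shift [-0.704 -0.184 -0.409] turn [-0.433  0.434 -0.433]
n 10 shift [-0.143 -0.582  0.527] turn [-0.433  0.434 -0.433]
n 5 shift [-0.    -0.     0.832] turn [0. 0. 0.]
```

Request:
jog_arm(
  plan="-0.7 -0.18 -0.41 -0.43 0.43 -0.43 -0.15; -0.7 -0.18 -0.41 -0.43 0.43 -0.43 -0.15; -0.7 -0.18 -0.41 -0.43 0.43 -0.43 -0.15; -0.7 -0.18 -0.41 -0.43 0.43 -0.43 -0.15; -0.7 -0.18 -0.41 -0.43 0.43 -0.43 -0.15; -0.7 -0.18 -0.41 -0.43 0.43 -0.43 -0.15; -0.7 -0.18 -0.41 -0.43 0.43 -0.43 -0.15; -0.7 -0.18 -0.41 -0.43 0.43 -0.43 -0.15; -0.7 -0.18 -0.41 -0.43 0.43 -0.43 -0.15; -0.7 -0.18 -0.41 -0.43 0.43 -0.43 -0.15",
)

```text
time_s: 15.4
tcp_pos: [0.4996, -0.0201, 0.3298]
ee_rot: [[0.174, -0.944, -0.28], [-0.955, -0.231, 0.184], [-0.238, 0.235, -0.942]]
wrist_force: [0.8, -0.0, -0.6]
gripper_width: 0.575
gripper_force: 0.0
```

Request:
jog_arm(
  plan="-0.14 -0.58 0.53 -0.43 0.43 -0.43 -0.15; -0.14 -0.58 0.53 -0.43 0.43 -0.43 -0.15; -0.14 -0.58 0.53 -0.43 0.43 -0.43 -0.15; -0.14 -0.58 0.53 -0.43 0.43 -0.43 -0.15; -0.14 -0.58 0.53 -0.43 0.43 -0.43 -0.15; -0.14 -0.58 0.53 -0.43 0.43 -0.43 -0.15; -0.14 -0.58 0.53 -0.43 0.43 -0.43 -0.15; -0.14 -0.58 0.53 -0.43 0.43 -0.43 -0.15; -0.14 -0.58 0.53 -0.43 0.43 -0.43 -0.15; 0 0 0 0 0 0 -0.15",
)

```text
time_s: 16.4
tcp_pos: [0.5364, 0.0497, 0.1679]
ee_rot: [[0.786, -0.457, -0.416], [-0.618, -0.592, -0.518], [-0.009, 0.664, -0.748]]
wrist_force: [-0.1, -0.7, -0.4]
gripper_width: 0.577
gripper_force: 0.0
```

```bash
python3 - <<'E'
from h import *
st(); tip=toe+.120*sl+.004*nr
f=go(tip+sl*.03,RG,6); go(tip-sl*.034,RG,4,f)
E
```

```text
16.4 J [ 30.3  34.7  -3.1  13.7 -91.9  17.2] p [0.5364 0.0497 0.1679] F [-0.1 -0.7 -0.4] w 0.577 0.0
[[0.786, -0.457, -0.416], [-0.618, -0.592, -0.518], [-0.009, 0.664, -0.748]]
n 6 shift [ 0.001 -0.075  0.322] turn [-0.071  0.083 -0.072]
n 4 shift [-0.    0.    0.64] turn [0. 0. 0.]
```

Request:
jog_arm(
  plan="0 -0.08 0.32 -0.07 0.08 -0.07 -0.15; 0 -0.08 0.32 -0.07 0.08 -0.07 -0.15; 0 -0.08 0.32 -0.07 0.08 -0.07 -0.15; 0 -0.08 0.32 -0.07 0.08 -0.07 -0.15; 0 -0.08 0.32 -0.07 0.08 -0.07 -0.15; 0 -0.08 0.32 -0.07 0.08 -0.07 -0.15; 0 0 0.4 0 0 0 -0.15; 0 0 0 0 0 0 -0.15; 0 0 0 0 0 0 -0.15; 0 0 0 0 0 0 -0.15",
)

```text
time_s: 17.4
tcp_pos: [0.5218, 0.0234, 0.1224]
ee_rot: [[0.835, -0.397, -0.38], [-0.55, -0.595, -0.586], [0.006, 0.699, -0.715]]
wrist_force: [1.0, -0.3, -0.0]
gripper_width: 0.575
gripper_force: 0.0
```

```bash
python3 - <<'E'
from h import *
st(); tip=toe+.120*sl+.004*nr; s=r.sense(); e=s['tcp_pos']-tip; print('slope,y,n mm',np.round([e@sl*1e3,e@yr*1e3,e@nr*1e3],2))
go(tip-sl*.034,RG,6)
snap('wrist'); P,im=fcloud(); M=P.reshape(-1,3);M=M[np.isfinite(M).all(1)]
L=np.c_[(M-toe)@sl,(M-toe)@yr,(M-toe)@nr]*1000
A=L[(abs(L[:,2]-8)<5)&(L[:,0]>15)&(L[:,0]<135)&(abs(L[:,1])<40)]
if len(A): print(len(A),np.percentile(A,[.5,50,99.5],axis=0).round(1))
E
```

```text
17.4 J [ 30.7  35.8 -11.6  18.1 -84.1  17. ] p [0.5218 0.0234 0.1224] F [ 1.  -0.3 -0. ] w 0.575 0.0
[[0.835, -0.397, -0.38], [-0.55, -0.595, -0.586], [0.006, 0.699, -0.715]]
slope,y,n mm [24.46 -3.36  1.99]
n 6 shift [-0.022 -0.01   0.39 ] turn [-0.014  0.001 -0.012]
952 [[ 17.5 -25.6   3. ]
 [118.7 -12.5   5.3]
 [120.4  22.8   7.6]]
```

Request:
jog_arm(
  plan="-0.02 -0.01 0.39 -0.015 0 -0.012 -0.15; -0.02 -0.01 0.39 -0.015 0 -0.012 -0.15; -0.02 -0.01 0.39 -0.015 0 -0.012 -0.15; -0.02 -0.01 0.39 -0.015 0 -0.012 -0.15; -0.02 -0.01 0.39 -0.015 0 -0.012 -0.15; -0.02 -0.01 0.39 -0.015 0 -0.012 -0.15; 0 0 0 0 0 0 -0.15; 0 0 0 0 0 0 -0.15; 0 0 0 0 0 0 -0.15; 0 0 0 0 0 0 -0.15",
)

```text
time_s: 18.45
tcp_pos: [0.4974, -0.0084, 0.0796]
ee_rot: [[0.839, -0.384, -0.385], [-0.543, -0.593, -0.594], [-0.001, 0.708, -0.707]]
wrist_force: [0.6, -0.5, -0.4]
gripper_width: 0.578
gripper_force: 0.0
```

```bash
python3 - <<'E'
from h import *
st(); tip=toe+.120*sl+.004*nr; s=r.sense(); e=s['tcp_pos']-tip; print('slope,y,n mm',np.round([e@sl*1e3,e@yr*1e3,e@nr*1e3],2))
go(tip-sl*.034,RG,2)
E
```

```text
18.45 J [ 29.4  36.8 -18.7  19.7 -76.9  15.7] p [ 0.4974 -0.0084  0.0796] F [ 0.6 -0.5 -0.4] w 0.578 0.0
[[0.839, -0.384, -0.385], [-0.543, -0.593, -0.594], [-0.001, 0.708, -0.707]]
slope,y,n mm [-3.401e+01 -1.700e-01  1.000e-02]
n 2 shift [-0.003 -0.    -0.   ] turn [0.003 0.003 0.001]
```

Request:
jog_arm(
  plan="0 0 0 0 0 0 0.5; 0 0 0 0 0 0 0.7; 0 0 0 0 0 0 0.8; 0 0 0 0 0 0 1; 0 0 0 0 0 0 1; 0 0 0 0 0 0 1; 0 0 0 0 0 0 1; 0 0 0 0 0 0 1; 0 0 0 0 0 0 1; 0 0 0 0 0 0 1",
)

```text
time_s: 19.45
tcp_pos: [0.4966, -0.0092, 0.08]
ee_rot: [[0.839, -0.382, -0.387], [-0.544, -0.592, -0.595], [-0.001, 0.71, -0.705]]
wrist_force: [-0.9, -2.0, 5.6]
gripper_width: 0.093
gripper_force: 29.9
```

```bash
python3 - <<'E'
from h import *
st(); s=r.sense(); tip=toe+.120*sl+.004*nr; e=s['tcp_pos']-tip; print('slope,y,n mm',np.round([e@sl*1e3,e@yr*1e3,e@nr*1e3],2))
p=s['tcp_pos']
f=go(p+sl*.015+nr*.06+up*.02,s['ee_rot'],5)
D=frame([0,0,-1],-vx)
C=np.array([.50,-.10,.30]); f=go(C,D,13,f); go([vm[0],vm[1],.24],D,8,f)
E
```

```text
19.45 J [ 29.3  36.8 -18.8  19.7 -77.   15.7] p [ 0.4966 -0.0092  0.08  ] F [-0.9 -2.   5.6] w 0.093 29.857162336775218
[[0.839, -0.382, -0.387], [-0.544, -0.592, -0.595], [-0.001, 0.71, -0.705]]
slope,y,n mm [-34.54   0.07   1.05]
n 5 shift [-0.001  0.594 -0.231] turn [0. 0. 0.]
n 13 shift [ 0.243  0.254 -0.382] turn [ 0.415 -0.159  0.384]
n 8 shift [0.77  0.353 0.3  ] turn [0. 0. 0.]
```

Request:
jog_arm(
  plan="0 0.2 -0.05 0 0 0 1; 0 0.5 -0.2 0 0 0 1; 0 0.7 -0.3 0 0 0 1; 0 0.8 -0.3 0 0 0 1; 0 0.8 -0.3 0 0 0 1; 0.24 0.25 -0.38 0.415 -0.16 0.385 1; 0.24 0.25 -0.38 0.415 -0.16 0.385 1; 0.24 0.25 -0.38 0.415 -0.16 0.385 1; 0.24 0.25 -0.38 0.415 -0.16 0.385 1; 0.24 0.25 -0.38 0.415 -0.16 0.385 1",
)

```text
time_s: 20.45
tcp_pos: [0.504, -0.0502, 0.2115]
ee_rot: [[0.65, -0.693, -0.311], [-0.757, -0.554, -0.348], [0.069, 0.461, -0.885]]
wrist_force: [0.5, -0.5, -0.9]
gripper_width: 0.091
gripper_force: 29.9
```

Request:
jog_arm(
  plan="0.24 0.25 -0.38 0.415 -0.16 0.385 1; 0.24 0.25 -0.38 0.415 -0.16 0.385 1; 0.24 0.25 -0.38 0.415 -0.16 0.385 1; 0.24 0.25 -0.38 0.415 -0.16 0.385 1; 0.24 0.25 -0.38 0.415 -0.16 0.385 1; 0.24 0.25 -0.38 0.415 -0.16 0.385 1; 0.24 0.25 -0.38 0.415 -0.16 0.385 1; 0.24 0.25 -0.38 0.415 -0.16 0.385 1; 0 0 0 0 0 0 1; 0 0 0 0 0 0 1",
)

```text
time_s: 21.45
tcp_pos: [0.4993, -0.0996, 0.299]
ee_rot: [[0.254, -0.967, 0.002], [-0.967, -0.254, 0.003], [-0.003, -0.003, -1.0]]
wrist_force: [0.0, 0.3, -1.6]
gripper_width: 0.091
gripper_force: 29.9
```

```bash
python3 - <<'E'
from h import *
st()
D=frame([0,0,-1],-vx)
go([vm[0],vm[1],.215],D,9)
E
```

```text
21.45 J [  6.9   7.8  -7.9  -0.2 -74.1   7.8] p [ 0.4993 -0.0996  0.299 ] F [ 0.   0.3 -1.6] w 0.091 29.922270661918446
[[0.254, -0.967, 0.002], [-0.967, -0.254, 0.003], [-0.003, -0.003, -1.0]]
n 9 shift [0.688 0.31  0.372] turn [-0.002  0.002 -0.003]
```

Request:
jog_arm(
  plan="0.69 0.31 0.37 0 0 0 1; 0.69 0.31 0.37 0 0 0 1; 0.69 0.31 0.37 0 0 0 1; 0.69 0.31 0.37 0 0 0 1; 0.69 0.31 0.37 0 0 0 1; 0.69 0.31 0.37 0 0 0 1; 0.69 0.31 0.37 0 0 0 1; 0.69 0.31 0.37 0 0 0 1; 0.69 0.31 0.37 0 0 0 1; 0 0 0 0 0 0 1",
)

```text
time_s: 22.45
tcp_pos: [0.4709, -0.2674, 0.2119]
ee_rot: [[0.253, -0.967, -0.005], [-0.967, -0.253, 0.004], [-0.005, 0.004, -1.0]]
wrist_force: [-0.8, 0.1, -1.8]
gripper_width: 0.087
gripper_force: 29.9
```

```bash
python3 - <<'E'
from h import *
st(); D=frame([0,0,-1],-vx)
im,d,c=snap('wrist'); cv2.imwrite('pics/w3.png',im[:,:,::-1])
s=r.sense(); P,_=fcloud(); M=P.reshape(-1,3);M=M[np.isfinite(M).all(1)]
# blank points: relative to tool frame
T=(M-s['tcp_pos'])@s['ee_rot']*1000
A=T[(abs(T[:,0])<35)&(abs(T[:,1])<12)&(T[:,2]>2)&(T[:,2]<95)]
print(len(A)); 
if len(A): print(np.percentile(A,[1,50,99],axis=0).round(1))
# jaws
q=inframe(M,vm[:2],14.9)*1000; J=(abs(q[:,1])<38)&(M[:,2]>.074)&(M[:,2]<.09)
print(np.histogram(q[J,0],np.arange(-44,46,2)))
go([vm[0],vm[1],.170],D,10)
E
```

```text
22.45 J [-12.5  14.6 -11.9  -0.2 -63.8  27.3] p [ 0.4709 -0.2674  0.2119] F [-0.8  0.1 -1.8] w 0.087 29.921673835488036
[[0.253, -0.967, -0.005], [-0.967, -0.253, 0.004], [-0.005, 0.004, -1.0]]
582
[[10.3 -4.4  2.2]
 [24.4 -0.2 31.2]
 [25.   4.5 85.6]]
(array([  0,   0,   0,   0, 110, 214, 216, 212, 217, 213, 214, 217, 216,
       216, 218, 215, 215, 230, 139,  42,   0,   0,   0,   0,   0, 166,
       201, 228, 204, 231, 208, 218, 215, 220, 207, 226, 207, 222, 219,
       173,   0,   0,   0,   0]), array([-44, -42, -40, -38, -36, -34, -32, -30, -28, -26, -24, -22, -20,
       -18, -16, -14, -12, -10,  -8,  -6,  -4,  -2,   0,   2,   4,   6,
         8,  10,  12,  14,  16,  18,  20,  22,  24,  26,  28,  30,  32,
        34,  36,  38,  40,  42,  44]))
n 10 shift [0.001 0.001 0.172] turn [ 0.001  0.003 -0.002]
```

View pics/w3.png

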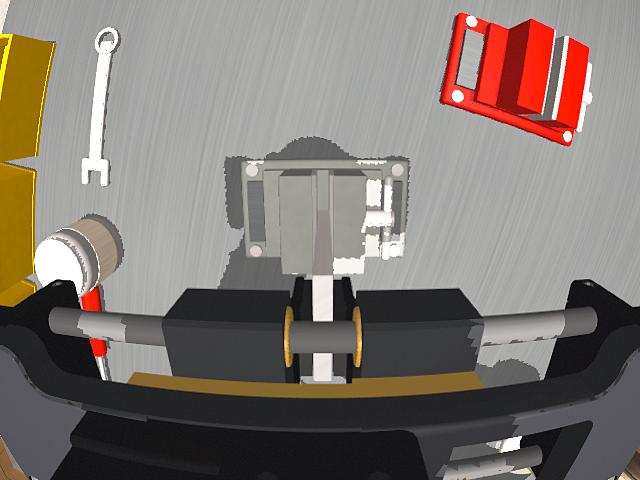

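The wrist view shows the blank edge-on at (322,300), over and in line with the gap (322,200). Measured, the gap middle is within 0.3 mm and the blank's lower end is 85.6 mm past the TCP. I start lowering.

Request:
jog_arm(
  plan="0 0 0.17 0 0 0 1; 0 0 0.17 0 0 0 1; 0 0 0.17 0 0 0 1; 0 0 0.17 0 0 0 1; 0 0 0.17 0 0 0 1; 0 0 0.17 0 0 0 1; 0 0 0.17 0 0 0 1; 0 0 0.17 0 0 0 1; 0 0 0.17 0 0 0 1; 0 0 0.17 0 0 0 1",
)

```text
time_s: 23.5
tcp_pos: [0.4722, -0.2667, 0.1719]
ee_rot: [[0.255, -0.967, 0.001], [-0.967, -0.255, 0.003], [-0.002, -0.002, -1.0]]
wrist_force: [0.2, 0.4, -0.8]
gripper_width: 0.09
gripper_force: 29.9
```

```bash
python3 - <<'E'
from h import *
st(); D=frame([0,0,-1],-vx); s=r.sense(); e=s['tcp_pos']-vm; print('x,y err mm',e@vx*1e3,(e@np.cross(up,vx))*1e3)
go([vm[0]+.0002,vm[1],.155],D,10)
E
```

```text
23.5 J [-12.4  16.5 -15.4  -0.2 -58.   27.3] p [ 0.4722 -0.2667  0.1719] F [ 0.2  0.4 -0.8] w 0.09 29.922150451457128
[[0.255, -0.967, 0.001], [-0.967, -0.255, 0.003], [-0.002, -0.002, -1.0]]
x,y err mm 0.843536353914664 0.06478123163850988
n 10 shift [0.001 0.003 0.068] turn [-0.001  0.002 -0.002]
```

Request:
jog_arm(
  plan="0 0.02 0.07 0 0 0 1; 0 0 0.07 0 0 0 1; 0 0 0.07 0 0 0 1; 0 0 0.07 0 0 0 1; 0 0 0.07 0 0 0 1; 0 0 0.07 0 0 0 1; 0 0 0.07 0 0 0 1; 0 0 0.07 0 0 0 1; 0 0 0.07 0 0 0 1; 0 0 0.07 0 0 0 1",
)

```text
time_s: 24.5
tcp_pos: [0.4717, -0.2668, 0.1546]
ee_rot: [[0.255, -0.967, 0.001], [-0.967, -0.255, 0.003], [-0.002, -0.002, -1.0]]
wrist_force: [-0.1, 0.1, -1.1]
gripper_width: 0.092
gripper_force: 29.9
```

```bash
python3 - <<'E'
from h import *
st(); D=frame([0,0,-1],-vx); s=r.sense(); e=s['tcp_pos']-vm; print('x,y err mm',e@vx*1e3,(e@np.cross(up,vx))*1e3,'Fx',s['wrist_force']@vx,'M',s['moment'].round(2))
go([vm[0],vm[1],.124],D,20)
E
```

```text
24.5 J [-12.4  17.5 -16.8  -0.2 -55.6  27.3] p [ 0.4717 -0.2668  0.1546] F [-0.1  0.1 -1.1] w 0.092 29.922146564349532
[[0.255, -0.967, 0.001], [-0.967, -0.255, 0.003], [-0.002, -0.002, -1.0]]
x,y err mm 0.3854666249703751 0.13781090731374873 Fx -0.029839821538284433 M [-0.02  0.11 -0.01]
n 20 shift [0.    0.001 0.061] turn [-0.001  0.001 -0.001]
```

In the gap with no force (lower end at about 0.069). I continue down.

Request:
jog_arm(
  plan="0 0 0.07 0 0 0 1; 0 0 0.07 0 0 0 1; 0 0 0.07 0 0 0 1; 0 0 0.07 0 0 0 1; 0 0 0.07 0 0 0 1; 0 0 0.07 0 0 0 1; 0 0 0.07 0 0 0 1; 0 0 0.07 0 0 0 1; 0 0 0.07 0 0 0 1; 0 0 0.07 0 0 0 1",
)

```text
time_s: 25.5
tcp_pos: [0.4718, -0.2667, 0.1371]
ee_rot: [[0.255, -0.967, 0.001], [-0.967, -0.255, 0.003], [-0.002, -0.002, -1.0]]
wrist_force: [0.6, 0.4, -0.4]
gripper_width: 0.094
gripper_force: 29.9
```

Request:
jog_arm(
  plan="0 0 0.06 0 0 0 1; 0 0 0.06 0 0 0 1; 0 0 0.06 0 0 0 1; 0 0 0.06 0 0 0 1; 0 0 0.05 0 0 0 1; 0 0 0.05 0 0 0 1; 0 0 0.05 0 0 0 1; 0 0 0.05 0 0 0 1; 0 0 0 0 0 0 1; 0 0 0 0 0 0 1",
)

```text
time_s: 26.5
tcp_pos: [0.4718, -0.2667, 0.1263]
ee_rot: [[0.255, -0.967, 0.001], [-0.967, -0.255, 0.003], [-0.002, -0.002, -1.0]]
wrist_force: [-0.0, 0.2, -2.5]
gripper_width: 0.093
gripper_force: 29.9
```

```bash
python3 - <<'E'
from h import *
st(); D=frame([0,0,-1],-vx); s=r.sense(); e=s['tcp_pos']-vm; print('x,y err mm',e@vx*1e3,(e@np.cross(up,vx))*1e3,'Fx',s['wrist_force']@vx,'M',s['moment'].round(2))
E
```

```text
26.5 J [-12.4  19.3 -18.9  -0.2 -51.8  27.3] p [ 0.4718 -0.2667  0.1263] F [-0.   0.2 -2.5] w 0.093 29.922213389072567
[[0.255, -0.967, 0.001], [-0.967, -0.255, 0.003], [-0.002, -0.002, -1.0]]
x,y err mm 0.4306913757861783 0.1820528609496144 Fx -0.00045151346331888864 M [0.   0.11 0.07]
```

Request:
jog_arm(
  plan="0 0 0.04 0 0 0 1; 0 0 0.04 0 0 0 1; 0 0 0.03 0 0 0 1; 0 0 0.03 0 0 0 1; 0 0 0.02 0 0 0 1; 0 0 0.02 0 0 0 1; 0 0 0.02 0 0 0 1; 0 0 0 0 0 0 1; 0 0 0 0 0 0 1; 0 0 0 0 0 0 1",
)

```text
time_s: 27.5
tcp_pos: [0.4719, -0.2667, 0.1218]
ee_rot: [[0.255, -0.967, 0.002], [-0.967, -0.255, 0.002], [-0.002, -0.002, -1.0]]
wrist_force: [-2.1, 1.4, 4.4]
gripper_width: 0.09
gripper_force: 29.9
```

Request:
jog_arm(
  plan="0 0 0.02 0 0 0 1; 0 0 0.02 0 0 0 1; 0 0 0 0 0 0 1; 0 0 0 0 0 0 1; 0 0 0 0 0 0 1; 0 0 0 0 0 0 1; 0 0 0 0 0 0 1; 0 0 0 0 0 0 1; 0 0 0 0 0 0 1; 0 0 0 0 0 0 1",
)

```text
time_s: 28.5
tcp_pos: [0.4719, -0.2668, 0.1218]
ee_rot: [[0.256, -0.967, 0.002], [-0.967, -0.256, 0.002], [-0.001, -0.002, -1.0]]
wrist_force: [-4.3, 1.9, 9.4]
gripper_width: 0.093
gripper_force: 29.9
```

Request:
jog_arm(
  plan="0 0 -0.02 0 0 0 0.8; 0 0 0 0 0 0 0.7; 0 0 0 0 0 0 0.5; 0 0 0 0 0 0 0.2; 0 0 0 0 0 0 0; 0 0 0 0 0 0 -0.2; 0 0 0 0 0 0 -0.2; 0 0 0 0 0 0 -0.2; 0 0 0 0 0 0 -0.2; 0 0 0 0 0 0 -0.2",
)

```text
time_s: 29.5
tcp_pos: [0.4718, -0.2667, 0.1208]
ee_rot: [[0.255, -0.967, 0.001], [-0.967, -0.255, 0.003], [-0.002, -0.002, -1.0]]
wrist_force: [-0.4, -0.5, -0.5]
gripper_width: 0.601
gripper_force: 0.0
```

```bash
python3 - <<'E'
from h import *
st()
E
```

```text
29.5 J [-12.4  19.7 -19.2  -0.2 -51.1  27.3] p [ 0.4718 -0.2667  0.1208] F [-0.4 -0.5 -0.5] w 0.601 0.0
[[0.255, -0.967, 0.001], [-0.967, -0.255, 0.003], [-0.002, -0.002, -1.0]]
```

Released. I retreat straight up and look.

Request:
jog_arm(
  plan="0 0 -0.3 0 0 0 -0.2; 0 0 -0.6 0 0 0 -0.2; 0 0 -0.8 0 0 0 -0.2; 0 0 -0.9 0 0 0 -0.2; 0 0 -0.9 0 0 0 -0.2; 0 0 -0.9 0 0 0 -0.2; 0 0 -0.9 0 0 0 -0.2; 0.8 0 -0.5 0 0 0 -0.2; 0.8 0 0 0 0 0 -0.2; 0.8 0 0 0 0 0 -0.2",
)

```text
time_s: 30.5
tcp_pos: [0.4873, -0.3257, 0.2672]
ee_rot: [[0.256, -0.967, 0.003], [-0.967, -0.256, 0.002], [-0.001, -0.004, -1.0]]
wrist_force: [0.3, 0.1, -0.1]
gripper_width: 0.6
gripper_force: 0.0
```

```bash
python3 - <<'E'
from h import *
st()
im,d,c=snap('scene'); cv2.imwrite('pics/s4.png',cv2.resize(im[180:330,130:330],None,fx=4,fy=4)[:,:,::-1])
snap('wrist')
for P in(cloud('scene')[0],fcloud()[0]):
    M=P.reshape(-1,3);M=M[np.isfinite(M).all(1)];q=inframe(M,vm[:2],14.9)*1000
    A=(abs(q[:,0])<14)&(abs(q[:,1])<40)&(M[:,2]>.09)&(M[:,2]<.17)
    if A.sum(): print(A.sum(),np.percentile(np.c_[q[A],M[A,2]*1e3],[1,50,99],axis=0).round(1))
    for lo,hi in((.09,.12),(.13,.16)):
        B=A&(M[:,2]>lo)&(M[:,2]<hi); print(lo,np.percentile(q[B],[2,50,98],axis=0).round(1) if B.sum() else 0)
E
```

```text
30.5 J [-18.   16.6  -1.   -0.2 -72.2  32.9] p [ 0.4873 -0.3257  0.2672] F [ 0.3  0.1 -0.1] w 0.6 0.0
[[0.256, -0.967, 0.003], [-0.967, -0.256, 0.002], [-0.001, -0.004, -1.0]]
563 [[ -1.9 -25.2  90.6]
 [  4.7  -1.4 129.3]
 [  7.1  24.7 158.1]]
0.09 [[  1.1 -25. ]
 [  4.9  -1.1]
 [  6.9  24.3]]
0.13 [[ -1.8 -24.8]
 [  4.4  -1.4]
 [  6.9  24.3]]
602 [[ -2.9 -24.4  93.3]
 [  1.5 -17.9 153.2]
 [  4.9  11.  155.3]]
0.09 [[ -3.  -24.5]
 [  1.6 -23.7]
 [  4.4 -23. ]]
0.13 [[ -2.5 -24.2]
 [  1.5 -12.2]
 [  4.9  10.8]]
```

View pics/s4.png

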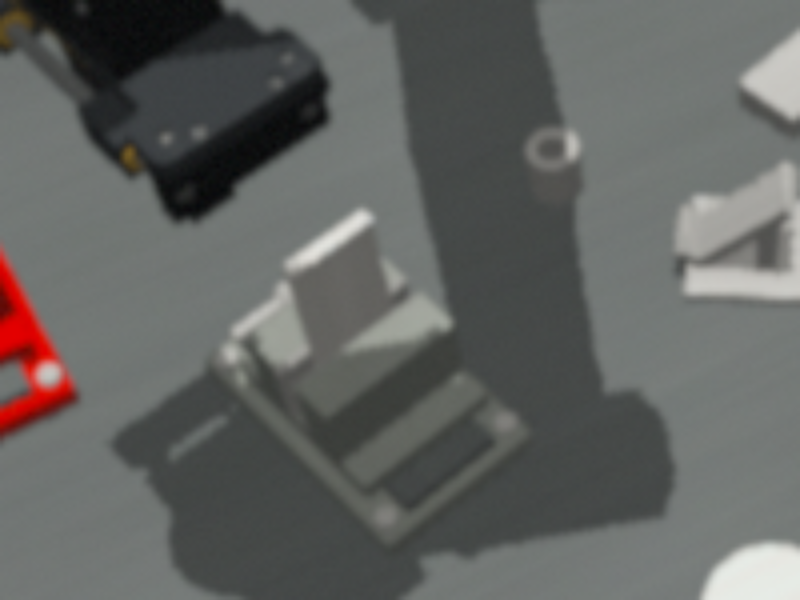

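The crop shows the blank standing upright between the jaws, top edge at crop (330,240). Its top is 153–155 mm up, which means home on the bed, and it is within about 1 mm of the middle along the jaws.

```bash
python3 -c "
from station import r
print(r.finish_job())"
```

```text
the job is handed in; nothing more can be done
None
```

The job is handed in at about 31 s on the clock: the blank leaned on the rest, was retaken by its upper end, and now stands home on the vise bed, released, about 1 mm from mid-jaw.

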